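# Mesh the three-finned divider into the filter drawer

### The arm

A 6-joint arm with a two-finger parallel gripper is mounted at the origin on the work surface. World frame = base frame: x ahead of the robot, y to its left, z up, the work surface at z = 0. Lengths are in m, angles in rad, forces in N, time in s.
With the tool pointing down it reaches from about 0.3 to 0.875 m from the base axis. Payload 6.4 kg.
Tool frame: the origin (TCP) lies between the finger pads; the fingertips stand 19 mm ahead of it and the grasp point (between the pads) is the TCP (ctrl.tips_ahead is the z of the fingertips in the tool frame, in m); z points along the fingers, y is the line along which they close (so a half turn about z gives the same grasp; the last joint's range is limited). The gripper opens to 85 mm and grips with 20 to 120 N. Pads are 22 mm wide; open, the fingers measure 114 mm over their backs; the gripper's body (76 mm by 85 mm) begins 54 mm behind the grasp point. The pads swing forward as they close: fully open they stand 13 mm farther back than shut.
Start: joints at [-1.387, 0.181, 1.607, -0, 1.354, -0.206], TCP at [0.219, -0.532, 0.25] pointing down, gripper open.
Joint ranges: [-2.99, 2.99], [-0.89, 2.07], [0.3, 2.58], [-1.14, 4.28], [0, 2.63], [-3.12, 3.12]. Speed limits (rad/s): [2.57, 2.57, 3.01, 3.14, 3.14, 3.14].

### API

Orientations are given as a unit quaternion [w, x, y, z].
In Python, from bench import readout, vision, ctrl gives the robot as it stands.
- The arm moves only by the tool play_rows, never from a script. Its arguments are lists of equal length, an entry for each row: "xyz": the shift along the tool's x, y, z in mm, a list of three; "rot": the turn, a rotation vector about the tool's x, y, z in rad, a list of three; "grip": the opening, from 0 (shut) to 1 (fully open). In form: {"xyz": [[x, y, z], ...], "rot": [[rx, ry, rz], ...], "grip": [grip, ...]}. A call has exactly 10 rows; each row is the pose to reach, as a shift and turn from the pose commanded when the call began, along the tool's axes at that moment; what a row does not reach only later rows make up. A row lasts 1/8 s, in which the tool goes at most 62.5 mm and 10.7 degrees, less where a joint would pass 70% of its speed; a pose out of reach is approached as far as the arm can. A call with a gripper value outside its range is refused whole. The fingers move at their own pace and stop on an object; the grip force is fixed at half the most. Time passes only in rows, so rows that repeat a pose let the fingers close, or fill a call up. It gives the time, the measured TCP pose, the force, the opening and the grip force at its end, in the units of the state.
- readout.get_obs(): the state, without advancing time (a new reading comes with each control period).
- vision.camera(name): name is "scene" or "top" or "wrist"; returns a dict with "color" (400x640x3 uint8, red, green, blue), "depth" (400x640 float32, m along the optical axis (not along the pixel's ray), 0 where there is no reading), "camera_matrix" (3x3 intrinsics, pixels), "k1" (the pictures are not rectified: a ray, as slopes to the right and down, at radius r is drawn at 1 + k1 r^2 times it, then the intrinsics apply), "extrinsics" (4x4, takes a point from camera to world coordinates); the wrist camera has in their place "hand_eye" (4x4, takes a point from camera to tool coordinates, whose origin is the TCP and whose axes are the flange's). Camera axes: x right, y down, z forward; pixel columns grow to the right and rows downward; lengths in m; the calibration is good to about 2 mm. A picture is of the moment at which its call begins: read the wrist's pose just before it.
- ctrl.hand_in(): hands the job in; it is judged then, once.
The state is a dict: "time_s": time; "q": joint angles; "dq": joint speeds; "joint_efforts": joint torques, N m; "eef_pos": TCP position; "eef_rot": TCP orientation; "wrist_force": force on the tool from outside, world axes, zero at the start; "torque": the same for the moment, N m; "opening": opening from 0.0 (shut) to 1.0 (fully open); "grasp_force": force on a finger pad.
Only numpy, scipy, OpenCV 4.12 (cv2) and the standard library are available. Lean on these libraries where they do the work, as an engineer would, in place of code of your own. Each camera call takes 0.05 s, during which the arm holds its last target. There are 200 camera calls.

### The job

Fit the three-finned divider into the open drawer of the smoke plastic organizer, fins down, so that its fins go between the drawer's four upright fins and stand fully home on the drawer floor, about midway along the drawer's fins. Hold it until it is down rather than dropping it in, then let go. Leave the look-alike divider with five close-set fins where it is.

Things in the scene. Friction and masses are not known exactly. Their poses are not given: they have to be found in the camera images.
- divider3_grip (a point): Grip centre of the loose three-finned divider (110 g frosted plastic, on its feet). x along fins, y across, z up; same turned half round. Fins 64 long, 4 thick, 40 tall at y=-34, 0, 34 mm; cross bar over them 18 x 84, 32 to 46 mm above the feet; on it the grip, 18 (x) x 50 (y) x 40 mm tall. This point is 66 mm above the feet. Pinch the 18 mm from above. Left or right of the organizer.
- drawer_bed (a point): Point on the pulled-out drawer's floor (8 mm above the desk) amid its 4 fins. x along fins to the cabinet, y across, z up. Fins 100 long, 4 thick, 28 tall at y=-51, -17, 17, 51 mm. Inner side walls y=+-66, front wall x=-72, walls 36 tall; cabinet front at x=59 to 86, its top 54 above the desk. Seated divider's grip centre is 66 mm above this point. Drawer slides in x with 4 N friction.
- divider5_grip (a point): Grip centre of the look-alike divider: same size, material and grip, but five fins 17 mm apart, which do not fit the drawer. It stands on the other side of the organizer, to be left there.
There are look-alikes about, which are no part of the job. What is shaped like the part that bears divider3_grip but blue or yellow is not meant.

How it is judged:
On the way:
1. the three-finned divider is lowered in the gripper, its fins between the drawer's fins, to within 15 mm of the drawer floor (x of divider3_grip in the frame of drawer_bed between -0.025 and 0.025 m and y of divider3_grip in the frame of drawer_bed between -0.016 and 0.016 m and angle between the x axis of divider3_grip and the x axis of drawer_bed, either way round below 0.4 rad and z of divider3_grip in the frame of drawer_bed below 0.081 m and contact force between the fingers and divider3 above 0.5 N), for 0.1 s.
At the end, for the whole second after the job is handed in: The three-finned divider is released, at rest, upright within 7 degrees, its fins between the drawer's fins and on the drawer floor (within 5 mm), centred within 25 mm along and 16 mm across the drawer's fins, parallel to them within 23 degrees (x of divider3_grip in the frame of drawer_bed between -0.025 and 0.025 m and y of divider3_grip in the frame of drawer_bed between -0.016 and 0.016 m and angle between the x axis of divider3_grip and the x axis of drawer_bed, either way round below 0.4 rad and z of divider3_grip in the frame of drawer_bed between 0.061 and 0.071 m and angle between divider3_grip's own z axis and vertical below 0.12 rad and linear speed of divider3 below 0.02 m/s); the robot touches nothing.
It fails at once if the five-finned divider is moved more than 20 mm (distance of divider5_grip from where it was at the start of the episode above 0.02 m).
It also fails if it takes over 32 s, if anything falls off the work surface, if the arm or the gripper's body presses on something with over 40 N, if the wrist force passes 120 N, or if a joint passes its speed limit or range.

## Working session

There is one attempt and no reset: what is moved stays moved. The work goes in short steps, Python scripts to look and compute and a tool call to move; the robot and the scene stay as the last step left them, time stands still between calls to the robot, and variables do not carry over. Pictures are saved under pics/ and viewed, at most 10 in all, crops included, and the job is handed in when it is done.

Besides the shell and the picture viewer there is one more tool, called after "Call:" as name(argument=value, ...) on one line, values as JSON. play_rows: Moves the arm, as the interface text tells. Its arguments: {"type":"object","properties":{"xyz":{"type":"array","items":{"type":"array","items":{"type":"number"}}},"rot":{"type":"array","items":{"type":"array","items":{"type":"number"}}},"grip":{"type":"array","items":{"type":"number"}}},"required":["xyz","rot","grip"]}

```bash
mkdir -p pics; cat > h.py <<'E'
import numpy as np, cv2
from bench import readout, vision, ctrl
from scipy.spatial.transform import Rotation as R
def T_tool():
    o=readout.get_obs(); T=np.eye(4); q=o['eef_rot']
    T[:3,:3]=R.from_quat([q[1],q[2],q[3],q[0]]).as_matrix(); T[:3,3]=o['eef_pos']; return T
def shot(name):
    T=T_tool(); c=vision.camera(name)
    c['T']=T@np.array(c['hand_eye']) if name=='wrist' else np.array(c['extrinsics']); return c
def rays(c,uv):
    K=np.array(c['camera_matrix']); k=c['k1']
    d=cv2.undistortPoints(np.array(uv,float).reshape(-1,1,2),K,np.array([k,0,0,0,0.])).reshape(-1,2)
    return np.c_[d,np.ones(len(d))]
def onplane(c,uv,z):
    d=rays(c,uv)@c['T'][:3,:3].T; o=c['T'][:3,3]
    return o+d*((z-o[2])/d[:,2])[:,None]
def cloud(c):
    h,w=c['depth'].shape; uv=np.stack(np.meshgrid(np.arange(w),np.arange(h)),-1).reshape(-1,2)
    P=rays(c,uv)*c['depth'].reshape(-1,1)
    return (P@c['T'][:3,:3].T+c['T'][:3,3]).reshape(h,w,3)
def save(c,f): cv2.imwrite('pics/'+f,c['color'][:,:,::-1])
E
python3 - <<'E'
from h import *
a=shot('top');b=shot('scene');save(a,'top.png');save(b,'scene.png')
np.savez('top.npz',P=cloud(a),c=a['color']);print(readout.get_obs()['time_s'],a['T'],b['T'],T_tool())
E
```

```text
0.1 [[ 0.01202192 -0.9967578   0.07955725  0.46302337]
 [-0.99992141 -0.01226674 -0.00258925  0.04646551]
 [ 0.00355676 -0.07951987 -0.99682694  1.17080826]
 [ 0.          0.          0.          1.        ]] [[ 0.27405757  0.68610259 -0.67391074  1.35865706]
 [ 0.96168904 -0.20048886  0.18697169 -0.17291504]
 [-0.00682983 -0.69933358 -0.71476283  0.92937469]
 [ 0.          0.          0.          1.        ]] [[ 9.24998819e-01  3.79969853e-01 -3.07783593e-04  2.18412995e-01]
 [ 3.79969868e-01 -9.24997633e-01  1.50953399e-03 -5.31406355e-01]
 [ 2.88878314e-04 -1.51326565e-03 -9.99998813e-01  2.49510025e-01]
 [ 0.00000000e+00  0.00000000e+00  0.00000000e+00  1.00000000e+00]]
```

View pics/top.png

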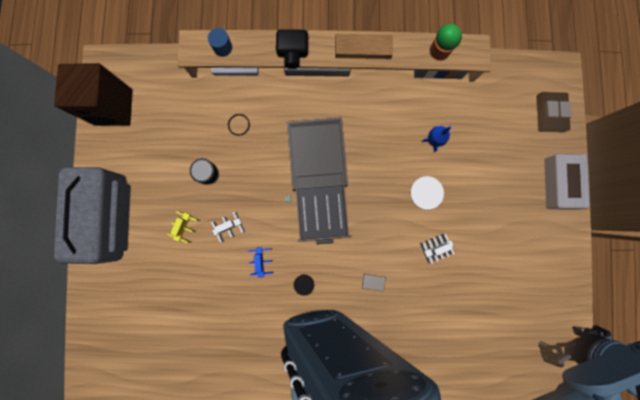

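View pics/scene.png

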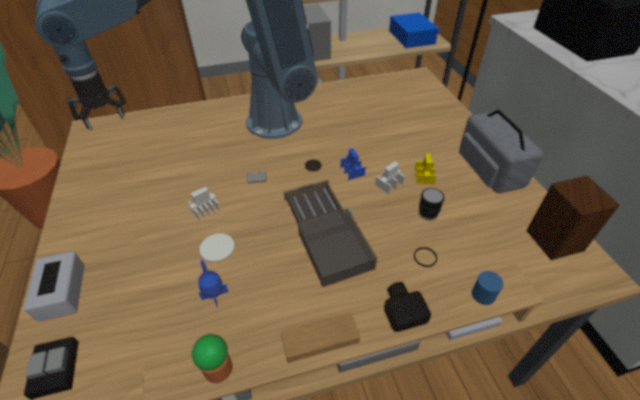

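The top view shows two white candidates: (228,226), with three wide-spaced fins, and (437,248), with close-set fins. Blue (260,262) and yellow (182,226) are excluded by colour. The drawer is at (323,213). The white one at (228,226) fits the description, so I'll confirm it in a crop and measure it.

```bash
python3 - <<'E'
from h import *
d=np.load('top.npz');P=d['P'];c=d['c']
cv2.imwrite('pics/crop.png',np.hstack([cv2.resize(c[200:255,x:x+55,::-1],(395,395),interpolation=cv2.INTER_CUBIC) for x in (200,410)]))
hsv=cv2.cvtColor(c,cv2.COLOR_RGB2HSV)
for n,(x0,x1) in dict(d3=(205,247),d5=(415,460)).items():
    Q=P[205:265,x0:x1].reshape(-1,3);H=hsv[205:265,x0:x1].reshape(-1,3)
    w=(H[:,1]<50)&(H[:,2]>120)
    for lo,hi in((.01,.06),(.072,.1)):
        q=Q[(Q[:,2]>lo)&(Q[:,2]<hi)]
        r=cv2.minAreaRect((q[:,:2]*1000).astype(np.float32)); print(n,lo,len(q),q.mean(0),r)
# drawer: dark region incl. cabinet
m=((hsv[:,:,2]<125)&(hsv[:,:,1]<80)).astype(np.uint8); m[:, :280]=0;m[:,365:]=0;m[:110]=0;m[250:]=0
q=P[(m>0)&(P[:,:,2]>.03)&(P[:,:,2]<.07)]
print(len(q),cv2.minAreaRect((q[:,:2]*1000).astype(np.float32)))
print('cab/walls z',P[150,318],P[215,298],P[215,350],P[215,316])
E
```

```text
d3 0.01 216 [0.47472099 0.29858887 0.03629685] ((474.8471374511719, 301.22454833984375), (61.68115234375, 82.220947265625), 26.422285079956055)
d3 0.072 130 [0.47553528 0.29946745 0.08483428] ((475.9502258300781, 300.4961853027344), (18.572195053100586, 49.643733978271484), 25.720706939697266)
d5 0.01 392 [ 0.42508064 -0.30144709  0.03315106] ((466.8779296875, -289.6983642578125), (166.0412139892578, 82.98779296875), 20.08206558227539)
d5 0.072 135 [ 0.41982925 -0.3037712   0.08550883] ((419.72607421875, -305.2349548339844), (18.46143913269043, 49.66297149658203), 23.315696716308594)
4057 ((611.4949951171875, 37.145381927490234), (358.84698486328125, 157.56773376464844), 5.499060153961182)
cab/walls z [0.69836565 0.04178156 0.05329026] [0.5110635  0.09659027 0.04624276] [ 0.51505137 -0.05614179 -0.00327981] [0.51230422 0.04523088 0.03216926]
```

View pics/crop.png

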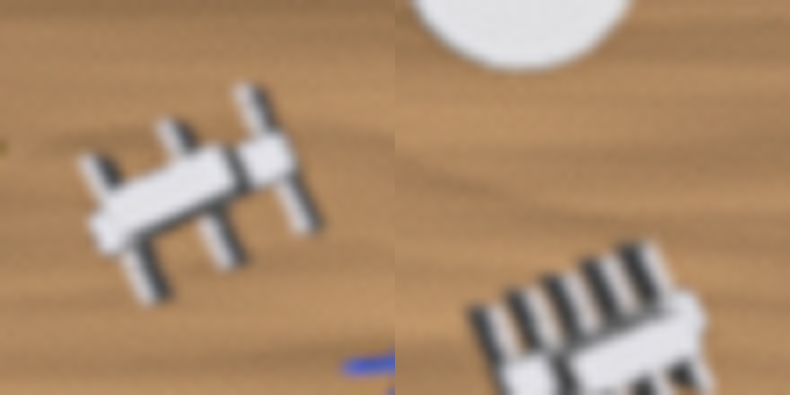

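The crop confirms it. The left piece has three wide fins and is the target; the right one has five and stays put. I'll move above the drawer for a close look.

Call:
play_rows(xyz=[[440, -430, -50], [440, -430, -50], [440, -430, -50], [440, -430, -50], [440, -430, -50], [440, -430, -50], [440, -430, -50], [440, -430, -50], [440, -430, -50], [440, -430, -50]], rot=[[0, 0, -1.27], [0, 0, -1.27], [0, 0, -1.27], [0, 0, -1.27], [0, 0, -1.27], [0, 0, -1.27], [0, 0, -1.27], [0, 0, -1.27], [0, 0, -1.27], [0, 0, -1.27]], grip=[1, 1, 1, 1, 1, 1, 1, 1, 1, 1])

```text
time_s: 1.35
eef_pos: [0.4624, 0.0354, 0.3004]
eef_rot: [0.0, 0.675, 0.738, 0.0]
wrist_force: [0.2, -1.6, -0.2]
opening: 1.001
grasp_force: 0.0
```

```bash
python3 - <<'E'
from h import *
o=readout.get_obs();print(o['time_s'],o['q'],o['eef_pos'])
a=shot('wrist');save(a,'w1.png');print(a['hand_eye']);print(T_tool())
np.savez('w1.npz',P=cloud(a),c=a['color'])
E
```

```text
1.35 [-1.80413921e-01 -1.17907366e-01  1.81226957e+00 -5.05352846e-05
  1.44697806e+00 -2.70281033e-01] [0.46242195 0.03538375 0.30039649]
[[ 1.73054080e-03 -9.54947109e-01 -2.96770997e-01  7.64669232e-02]
 [ 9.99997824e-01  1.99837917e-03 -5.99146745e-04 -7.74201912e-04]
 [ 1.16521443e-03 -2.96769315e-01  9.54948489e-01 -1.22852751e-01]
 [ 0.00000000e+00  0.00000000e+00  0.00000000e+00  1.00000000e+00]]
[[-0.09320455  0.99564402  0.00242795  0.46390778]
 [ 0.9956402   0.09319464  0.00391762  0.0405043 ]
 [ 0.00367429  0.00278251 -0.99998938  0.30100541]
 [ 0.          0.          0.          1.        ]]
```

View pics/w1.png

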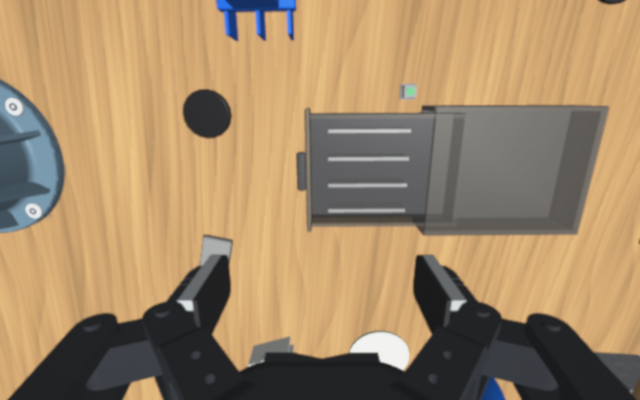

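The wrist view shows the open drawer with four bright fin tops, at rows 131, 159, 185 and 211 and columns about 329–410. I'll cast them onto z=0.036.

```bash
python3 - <<'E'
from h import *
d=np.load('w1.npz');c=d['c'];P=d['P']
g=cv2.cvtColor(c,cv2.COLOR_RGB2GRAY);m=(g>140).astype(np.uint8);M=np.zeros_like(m);M[120:220,318:425]=m[120:220,318:425]
n,l,s,ce=cv2.connectedComponentsWithStats(M)
cam=shot('wrist')
T=np.eye(4);T[:3,:3]=T_tool()[:3,:3];T[:3,3]=[.46242,.03538,.30040]
for nm,c_,MM in (('w1',dict(cam,T=T@np.array(cam['hand_eye'])),M),('now',cam,None)):
    if MM is None:
        g=cv2.cvtColor(c_['color'],cv2.COLOR_RGB2GRAY);MM=(g>140).astype(np.uint8);MM[:115]=0;MM[228:]=0;MM[:,:315]=0;MM[:,425:]=0
    n,l,s,ce=cv2.connectedComponentsWithStats(MM)
    C=[]
    for i in range(1,n):
        if s[i,4]<80: continue
        v,u=np.where(l==i);W=onplane(c_,np.c_[u,v],.036)[:,:2]
        r=cv2.fitLine((W*1000).astype(np.float32),cv2.DIST_L2,0,.01,.01).ravel()
        dd=r[:2]*np.sign(r[0]);t=(W-W.mean(0))@dd;mid=W.mean(0)+dd*(t.max()+t.min())/2
        print(nm,mid,t.max()-t.min(),np.degrees(np.arctan2(dd[1],dd[0])),s[i]);C.append(mid)
    print('mean',np.mean(C,0))
print(T_tool()[:3,3])
E
```

```text
w1 [0.51518669 0.08254974] 0.10019597732747063 5.692625 [328 129  84   5 338]
w1 [0.5181831  0.04868573] 0.0991857333699539 5.610257 [328 157  81   4 323]
w1 [0.52163407 0.01503141] 0.09911060920471057 5.7558436 [328 183  79   4 241]
w1 [ 0.52503799 -0.0185779 ] 0.09895587914644349 5.9590545 [328 209  77   4 244]
mean [0.52001046 0.03192225]
now [0.51137047 0.10468272] 0.12288032342496821 5.5322294 [315 115 104   3 306]
now [0.51514712 0.08195017] 0.09965667040804396 5.4926906 [326 134  83   4 329]
now [0.51797851 0.04767105] 0.09850317408692161 5.466876 [326 162  80   4 317]
now [0.52125426 0.01424705] 0.09840137617853001 5.442486 [326 188  78   4 309]
now [ 0.5245218  -0.01951433] 0.09821395356744148 5.4426217 [326 213  76   4 302]
mean [0.51805443 0.04580733]
[0.46298931 0.03765348 0.30051797]
```

Call:
play_rows(xyz=[[263, 39, 80], [263, 39, 80], [263, 39, 80], [263, 39, 80], [263, 39, 80], [263, 39, 80], [263, 39, 80], [263, 39, 80], [263, 39, 80], [263, 39, 80]], rot=[[0, 0, -0.36], [0, 0, -0.36], [0, 0, -0.36], [0, 0, -0.36], [0, 0, -0.36], [0, 0, -0.36], [0, 0, -0.36], [0, 0, -0.36], [0, 0, -0.36], [0, 0, -0.36]], grip=[1, 1, 1, 1, 1, 1, 1, 1, 1, 1])

```text
time_s: 2.7
eef_pos: [0.4778, 0.298, 0.2206]
eef_rot: [0.0, 0.532, 0.847, 0.0]
wrist_force: [0.0, 0.9, -0.0]
opening: 0.999
grasp_force: 0.0
```

```bash
python3 - <<'E'
from h import *
a=shot('wrist');save(a,'w2.png');P=cloud(a)
hsv=cv2.cvtColor(a['color'],cv2.COLOR_RGB2HSV)
w=(hsv[:,:,1]<40)&(hsv[:,:,2]>140)&(abs(P[:,:,0]-.476)<.06)&(abs(P[:,:,1]-.3)<.06)
q=P[w&(P[:,:,2]>.075)&(P[:,:,2]<.1)]
print(len(q),cv2.minAreaRect((q[:,:2]*1000).astype(np.float32)),np.median(q[:,2]) if len(q) else 0)
T=a['T']@np.linalg.inv(np.array(a['hand_eye']))
print(T.round(4))
E
```

```text
1197 ((475.2572021484375, 303.7290344238281), (17.725574493408203, 50.38492965698242), 25.2579402923584) 0.08505452810527242
[[-4.333e-01  9.013e-01  5.000e-04  4.778e-01]
 [ 9.013e-01  4.333e-01  2.000e-04  2.980e-01]
 [-1.000e-04  5.000e-04 -1.000e+00  2.206e-01]
 [ 0.000e+00  0.000e+00  0.000e+00  1.000e+00]]
```

View pics/w2.png

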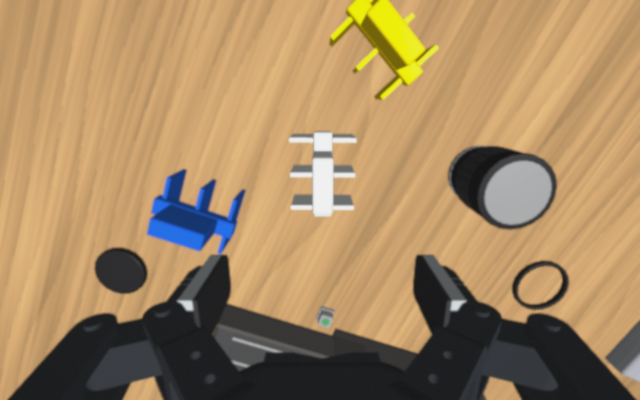

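Call:
play_rows(xyz=[[5, 0, 40], [5, 0, 80], [5, 0, 110], [5, 0, 130], [5, 0, 145], [5, 0, 150], [5, 0, 150], [5, 0, 150], [5, 0, 150], [5, 0, 150]], rot=[[0, 0, 0], [0, 0, 0], [0, 0, 0], [0, 0, 0], [0, 0, 0], [0, 0, 0], [0, 0, 0], [0, 0, 0], [0, 0, 0], [0, 0, 0]], grip=[0.6, 0.6, 0.6, 0.6, 0.6, 0.6, 0.6, 0, 0, 0])

```text
time_s: 4.0
eef_pos: [0.4761, 0.3033, 0.0713]
eef_rot: [0.001, 0.532, 0.847, 0.001]
wrist_force: [-0.8, 0.3, 4.4]
opening: 0.201
grasp_force: 59.2
```

Call:
play_rows(xyz=[[0, 0, 0], [0, 0, 0], [0, 0, 0], [0, 0, 0], [0, 0, 0], [0, 0, -10], [0, 0, -30], [0, 0, -60], [0, 0, -90], [0, 0, -100]], rot=[[0, 0, 0], [0, 0, 0], [0, 0, 0], [0, 0, 0], [0, 0, 0], [0, 0, 0], [0, 0, 0], [0, 0, 0], [0, 0, 0], [0, 0, 0]], grip=[0, 0, 0, 0, 0, 0, 0, 0, 0, 0])

```text
time_s: 5.25
eef_pos: [0.4762, 0.3033, 0.1724]
eef_rot: [0.001, 0.532, 0.847, 0.001]
wrist_force: [0.3, 0.0, -1.5]
opening: 0.203
grasp_force: 58.6
```

```bash
python3 - <<'E'
from h import *
a=shot('wrist');save(a,'w3.png');P=cloud(a)
T=a['T']@np.linalg.inv(np.array(a['hand_eye']));Q=(P-T[:3,3])@T[:3,:3]
hsv=cv2.cvtColor(a['color'],cv2.COLOR_RGB2HSV)
w=(hsv[:,:,1]<40)&(hsv[:,:,2]>140)&(np.abs(Q)<.09).all(-1)
q=Q[w];print(len(q),q.min(0),q.max(0),np.median(q,0));print(T.round(4),readout.get_obs()['time_s'])
E
```

```text
7322 [-0.02400802 -0.03274516 -0.02450876] [0.0429596  0.03143207 0.0490393 ] [ 0.01209221 -0.00038077 -0.01333238]
[[-4.341e-01  9.009e-01  2.900e-03  4.762e-01]
 [ 9.009e-01  4.341e-01  1.100e-03  3.033e-01]
 [-3.000e-04  3.100e-03 -1.000e+00  1.724e-01]
 [ 0.000e+00  0.000e+00  0.000e+00  1.000e+00]] 5.3
```

View pics/w3.png

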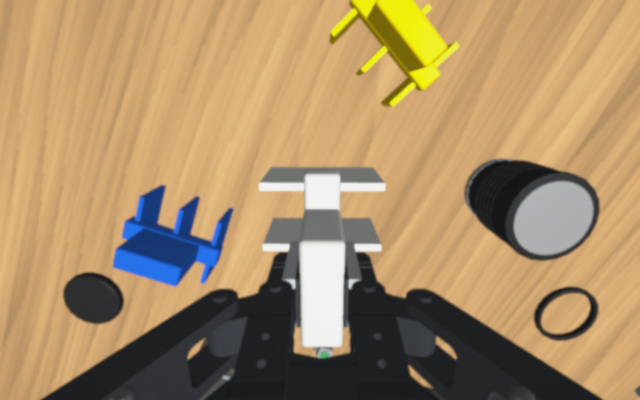

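The three-finned divider is held square, with its bar ends around (322,180) and the grip around (322,295). I'll carry it over the drawer.

Call:
play_rows(xyz=[[-40, -12, 0], [-90, -27, 0], [-140, -42, 0], [-190, -57, 0], [-230, -69, 0], [-255, -76, 0], [-264, -79, 10], [-264, -79, 20], [-264, -79, 20], [-264, -79, 20]], rot=[[0, 0, 0.1], [0, 0, 0.2], [0, 0, 0.3], [0, 0, 0.35], [0, 0, 0.35], [0, 0, 0.35], [0, 0, 0.35], [0, 0, 0.35], [0, 0, 0.35], [0, 0, 0.35]], grip=[0, 0, 0, 0, 0, 0, 0, 0, 0, 0])

```text
time_s: 6.55
eef_pos: [0.5186, 0.0319, 0.15]
eef_rot: [-0.0, 0.671, 0.742, -0.0]
wrist_force: [-0.0, 0.2, -1.2]
opening: 0.202
grasp_force: 58.7
```

```bash
python3 - <<'E'
from h import *
a=shot('wrist');save(a,'w4.png');print((a['T']@np.linalg.inv(np.array(a['hand_eye']))).round(4),readout.get_obs()['grasp_force'])
E
```

```text
[[-1.003e-01  9.950e-01 -6.000e-04  5.186e-01]
 [ 9.950e-01  1.003e-01  3.000e-04  3.190e-02]
 [ 3.000e-04 -6.000e-04 -1.000e+00  1.500e-01]
 [ 0.000e+00  0.000e+00  0.000e+00  1.000e+00]] 58.7291944026947
```

View pics/w4.png

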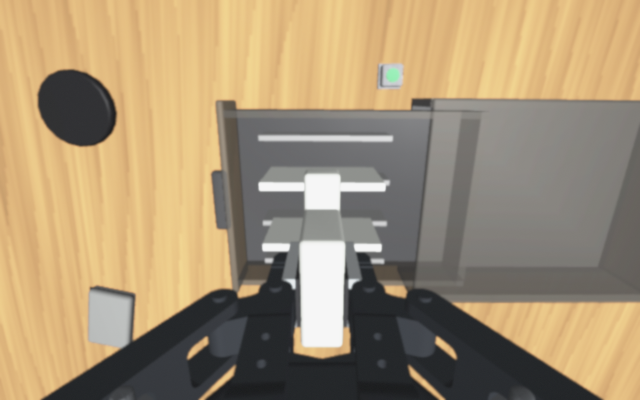

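The divider hangs over the drawer. The fin top at row 138 spans columns 258–392 (centre 325) and the divider is centred at column 322, so it is aligned. Lowering it now.

Call:
play_rows(xyz=[[0, 0, 10], [0, 0, 20], [0, 0, 30], [0, 0, 36], [0, 0, 42], [0, 0, 48], [0, 0, 54], [0, 0, 60], [0, 0, 64], [0, 0, 64]], rot=[[0, 0, 0], [0, 0, 0], [0, 0, 0], [0, 0, 0], [0, 0, 0], [0, 0, 0], [0, 0, 0], [0, 0, 0], [0, 0, 0], [0, 0, 0]], grip=[0, 0, 0, 0, 0, 0, 0, 0, 0, 0])

```text
time_s: 7.85
eef_pos: [0.5186, 0.0309, 0.0859]
eef_rot: [-0.0, 0.671, 0.741, -0.0]
wrist_force: [0.2, -0.4, -1.5]
opening: 0.201
grasp_force: 58.7
```

No contact force yet, with about 6 mm to go.

Call:
play_rows(xyz=[[0, 0, 1], [0, 0, 2], [0, 0, 3], [0, 0, 4], [0, 0, 5], [0, 0, 6], [0, 0, 6.5], [0, 0, 6.5], [0, 0, 6.5], [0, 0, 6.5]], rot=[[0, 0, 0], [0, 0, 0], [0, 0, 0], [0, 0, 0], [0, 0, 0], [0, 0, 0], [0, 0, 0], [0, 0, 0], [0, 0, 0], [0, 0, 0]], grip=[0, 0, 0, 0, 0, 0, 0, 0, 0, 0])

```text
time_s: 9.1
eef_pos: [0.5189, 0.0309, 0.0798]
eef_rot: [0.0, 0.671, 0.741, 0.0]
wrist_force: [0.6, 0.5, -1.1]
opening: 0.204
grasp_force: 58.7
```

Call:
play_rows(xyz=[[0, 0, 0.5], [0, 0, 1], [0, 0, 1], [0, 0, 1], [0, 0, 1], [0, 0, 1], [0, 0, 1], [0, 0, 1], [0, 0, 1], [0, 0, 1]], rot=[[0, 0, 0], [0, 0, 0], [0, 0, 0], [0, 0, 0], [0, 0, 0], [0, 0, 0], [0, 0, 0], [0, 0, 0], [0, 0, 0], [0, 0, 0]], grip=[0, 0, 0, 0, 0, 0, 0, 0, 0, 0])

```text
time_s: 10.35
eef_pos: [0.519, 0.0309, 0.0792]
eef_rot: [0.0, 0.671, 0.741, 0.0]
wrist_force: [-2.4, 0.5, 5.5]
opening: 0.202
grasp_force: 59.7
```

Contact with the floor at 5.5 N. I'll release and retreat.

Call:
play_rows(xyz=[[0, 0, 0], [0, 0, 0], [0, 0, 0], [0, 0, 0], [0, 0, 0], [0, 0, -10], [0, 0, -40], [0, 0, -90], [0, 0, -140], [0, 0, -140]], rot=[[0, 0, 0], [0, 0, 0], [0, 0, 0], [0, 0, 0], [0, 0, 0], [0, 0, 0], [0, 0, 0], [0, 0, 0], [0, 0, 0], [0, 0, 0]], grip=[0.5, 0.5, 0.5, 0.5, 0.5, 0.5, 0.5, 0.5, 0.5, 0.5])

```text
time_s: 11.6
eef_pos: [0.5218, 0.0305, 0.2245]
eef_rot: [0.004, 0.671, 0.741, 0.003]
wrist_force: [-0.2, 0.0, 0.5]
opening: 0.499
grasp_force: 0.0
```

```bash
python3 - <<'E'
from h import *
a=shot('wrist');save(a,'w5.png');P=cloud(a)
hsv=cv2.cvtColor(a['color'],cv2.COLOR_RGB2HSV)
w=(hsv[:,:,1]<40)&(hsv[:,:,2]>140)&(abs(P[:,:,0]-.52)<.06)&(abs(P[:,:,1]-.03)<.06)
q=P[w&(P[:,:,2]>.08)&(P[:,:,2]<.12)]
print(len(q),cv2.minAreaRect((q[:,:2]*1000).astype(np.float32)),np.median(q[:,2]),readout.get_obs()['time_s'])
E
```

```text
1259 ((517.8915405273438, 31.599435806274414), (17.853967666625977, 49.62311935424805), 5.928116798400879) 0.09303002337723393 11.65
```

View pics/w5.png

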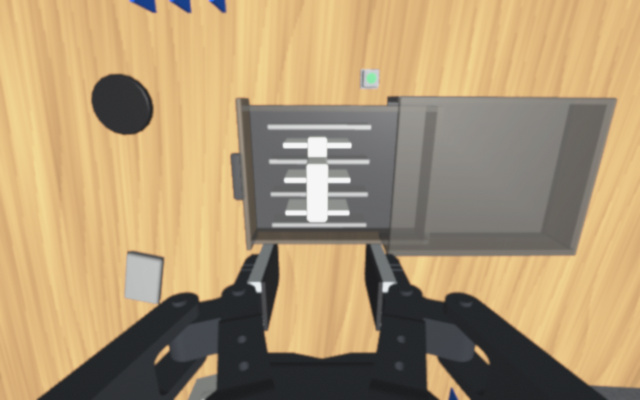

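The divider is seated with its fins (rows 145, 180, 212) between the drawer fins (rows 127, 161, 194, 225). Its top is at z≈0.093, where 0.094 is expected, and nothing touches it.

```bash
python3 -c "
from h import *
print(ctrl.hand_in())"
```

```text
the job is handed in; nothing more can be done
None
```

The three-finned divider is released and fully seated in the drawer, within a few millimetres of centre, and the job is handed in (no verdict was shown); the five-finned divider was never approached.

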